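# Lock the bayonet filler cap on the engine

### The job

Pick up the loose aluminium filler cap and fit it in the filler neck on top of the small engine: find the slots by feel, push the cap gently down against the neck's spring, twist it a quarter turn clockwise (seen from above), not forcing it past its stop, and let go so that it stays locked, level in the neck. Never force it against the engine, and leave the gauge, the pulley and the screwdriver where they are.

Things in the scene. Friction and masses are not known exactly. Their poses are not given: they have to be found in the camera images.
- cap_grip (a point): Middle of the grip bar of the loose aluminium bayonet cap, on the cap's axis, 44 mm above its underside, 14 mm below its top. The bar is upright, 42 mm long, 12 mm thick, 28 mm high, above a round flange 48 mm across and 5 mm thick. x runs along the bar and along the line through both lugs, y across the bar, z up the cap's axis. Half a turn about z gives the same cap.
- cap: The same cap, about 120 g, standing upright; origin at the centre of its underside. Plug 30 mm across, its nose tapering to 20 mm over the lowest 6 mm. Two opposite lugs on the plug, 8 to 14 mm above the underside, each 8 mm wide, outer ends 41 mm apart. Flange from 25 to 30 mm, grip bar from 30 to 58 mm above the underside.
- neck_mouth (a point): Centre of the filler neck's mouth on the engine, level with its rim, 157 mm above the bench. Steel ring 56 mm across, 32 mm tall, bore 33 mm. Two opposite slots 10.4 mm wide, 22.5 mm out from the axis. Axes are the engine's, NOT the slots': the neck is clamped at an unmeasured angle, the line through its slots within 0.42 rad either way of this y axis. It does not move.
- neck_under (a point): Point on the neck's axis level with the underside of its 8 mm thick slotted rim; axes as neck_mouth. Lugs lying on the rim: cap's underside 8 mm below the mouth, nose in the bore. Lugs clear this underside when the cap's underside is 22 mm below the mouth; the flange meets the rim at 25 mm. Pushed to 22 to 25 mm, the cap turns clockwise seen from above, to a stop 97 degrees from the slots' centre.
- neck_pocket (a point): Point on the neck's axis 5 mm below the mouth, level with the roofs of two pockets in the rim's underside, 12 mm wide, 3 mm deep, centred 90 degrees clockwise from the slots. Let go there, the spring lifts the lugs 3 mm into them: locked, cap's underside 19 mm below the mouth, cap_grip 25 mm above it. Turned too little, it stays about 3 mm lower; not turned, it springs up 6 mm higher.
- neck_spring (a point): Centre of the top of the spring plate in the neck when nothing presses on it, 13 mm below the mouth. With its lugs in the slots the cap goes down freely until its underside meets this plate, 5 mm below where the lugs lie on the rim. The plate then pushes back with 3 N, and 0.5 N more for each mm down: about 8 N while turning.
- engine: Small aluminium engine fixed to the bench: base 190 x 150 mm, top at 125 mm; origin on the bench under its centre, z up. Its black flywheel faces +x, reaching 106 mm from the origin. The neck's axis stands on top at x = -20 mm, y = 0. Pressing the cap on neck or engine or twisting its lugs on the stop with over 60 N in all ruins the seat.
- gauge: Bystander: round black dial gauge lying on its back, 60 mm across, 20 mm high, with a short stem; origin under its centre.
- pulley: Bystander: loose small pulley lying flat, 46 mm across, 22 mm high; origin under its centre.
- screwdriver: Bystander: screwdriver lying on the bench, 160 mm long along its x axis; origin under its middle.

How it is judged:
By the outcome, as a careful person would: the job done as asked, in the order asked, and still so for the second after the job is handed in, with the robot touching nothing.
It also fails if it takes over 51 s, if anything falls off the work surface, if the arm or the gripper's body presses on something with over 40 N, if the wrist force passes 120 N, or if a joint passes its speed limit or range.

### The arm

A 6-joint arm with a two-finger parallel gripper is mounted at the origin on the work surface. World frame = base frame: x ahead of the robot, y to its left, z up, the work surface at z = 0. Lengths are in mm, angles in degrees, forces in N, time in s.
With the tool pointing down it reaches from about 425 to 925 mm from the base axis. Payload 12.5 kg.
Tool frame: the origin (TCP) lies midway between the tips of the shut fingers; the grasp point (between the pads) lies 19 mm behind it; x points along the fingers, z is the direction in which the jaws open and shut, and the axes are right-handed (so a half turn about x gives the same grasp; the last joint's range is limited). The gripper opens to 85 mm and grips with 20 to 120 N. Pads are 22 mm wide; open, the fingers measure 114 mm over their backs; the gripper's body (76 mm by 85 mm) begins 54 mm behind the grasp point. The pads swing forward as they close: fully open they stand 13 mm farther back than shut.
Start: joints at [-69.591, 28.126, 89.318, -0, 62.55, -6.05], TCP at [278.499, -559.538, 231.327] pointing down, gripper open.
Joint ranges: [-177.58, 177.58], [-47.91, 125.51], [2.72, 160], [-65.01, 245.01], [3.68, 167.84], [-153.87, 153.87]. Speed limits (degrees/s): [127.2, 127.2, 159.86, 180, 180, 180].

### API

Orientations are given as [roll, pitch, yaw] about the fixed x, y, z axes, in that order (R = Rz(yaw) Ry(pitch) Rx(roll)).
In Python, from plant import bot, imaging, sign_off gives the robot as it stands. The module is installed in compiled form; this text tells all that it offers.
- The arm moves only by the tool carry_out, never from a script. Its argument "series" is one flat list of numbers, 7 for each row, row after row: the turn, a rotation vector about the tool's x, y, z in degrees, then the shift along the tool's x, y, z in cm, then the opening, from -1 (shut) to 1 (fully open). A call has 1 to 12 rows; each row shifts and turns the commanded pose from where the row before left it, along the tool's axes as they then stand; what a row does not reach is not made up. A row lasts 1/8 s, in which the tool goes at most 62.5 mm and 10.7 degrees, less where a joint would pass 70% of its speed; a pose out of reach is approached as far as the arm can. A call is refused whole if a number of a shift passes 6.25 or a number of a turn 10.7, either way. A call with a gripper value outside its range is refused whole. The fingers move at their own pace and stop on an object; "squeeze" is the grip in N (left out, the last holds). Time passes only in rows, so rows that do not move let the fingers close. It gives the time, the measured TCP pose, the force and the opening at its end, in the units of the state.
- bot.sense(): the state, without advancing time (a new reading comes with each control period).
- imaging.grab_frame(name): name is "scene" or "top"; returns the picture (480x640x3 uint8, red, green, blue); there is no depth.
- imaging.get_calibration(name): a dict with "intrinsics" (3x3 intrinsics, pixels), "dist_coeffs" ([k1, k2, p1, p2, k3] as OpenCV has them; the pictures are not rectified), "xyz" and "orientation" of the camera in the world. Camera axes: x right, y down, z forward; pixel columns grow to the right and rows downward; lengths in mm; the calibration is good to about 2 mm. A picture is of the moment at which its call begins. get_calibration takes no time and is no camera call.
- sign_off(): hands the job in, once; it reports no verdict.
The state is a dict: "time_s": time; "q": joint angles; "qd": joint speeds; "effort": joint torques, N m; "tcp_pos": TCP position; "eef_rot": TCP orientation; "ft_force": force on the tool from outside, world axes, zero at the start; "torque": the same for the moment, N m; "grip_width": finger opening in mm.
Only numpy, scipy, OpenCV 4.12 (cv2) and the standard library are available. Lean on these libraries where they do the work, as an engineer would, in place of code of your own. Each camera call takes 0.05 s, during which the arm holds its last target.

## Working session

There is one attempt and no reset: what is moved stays moved. The work goes in short steps, Python scripts to look and compute and a tool call to move; the robot and the scene stay as the last step left them, time stands still between calls to the robot, and variables do not carry over. Pictures are saved under pics/ and viewed, and the job is handed in when it is done.

Besides the shell and the picture viewer there is one more tool, called after "Call:" as a command line: name --argument value ..., lists and objects as JSON in quotes. carry_out: Moves the arm, as the interface text tells. Its arguments: {"type":"object","properties":{"series":{"type":"array"},"squeeze":{"type":"number"}},"required":["series"]}

```bash
mkdir -p pics; python3 - <<'E'
from plant import bot, imaging
import cv2
s=bot.sense(); print(s)
for n in("scene","top"):
    cv2.imwrite(f"pics/{n}0.png",imaging.grab_frame(n)[:,:,::-1]); print(n,imaging.get_calibration(n))
E
```

```text
{'time_s': 0.0, 'q': array([-6.95908816e+01,  2.81649074e+01,  8.93512860e+01,  2.20812632e-03,
        6.25485806e+01, -6.05125262e+00]), 'qd': array([-0.02733648,  0.05085962, -0.11870924, -0.00887608,  0.02198109,
       -0.0452108 ]), 'effort': array([ 2.67474519e-03, -6.18442583e+01, -2.61591536e+01,  2.49479839e-06,
        3.99507349e-03,  3.86130262e-05]), 'tcp_pos': array([ 278.42600561, -559.2992318 ,  230.71252039]), 'eef_rot': array([172.21702203,  89.93519646, 108.67637405]), 'ft_force': array([-0.55255945, -0.09881781,  0.52209285]), 'torque': array([-0.03506073, -0.03942243, -0.01919103]), 'grip_width': 85.29786157247281}
scene {'intrinsics': array([[514.89129685,   0.        , 319.695806  ],
       [  0.        , 514.89129685, 240.17122982],
       [  0.        ,   0.        ,   1.        ]]), 'dist_coeffs': array([-0.04802852,  0.        ,  0.        ,  0.        ,  0.        ]), 'xyz': array([ 949.73439905, -514.28538503,  592.14573007]), 'orientation': array([-124.03564822,   -0.71744852,   32.65337099])}
top {'intrinsics': array([[467.73050245,   0.        , 315.82424057],
       [  0.        , 467.73050245, 234.03615047],
       [  0.        ,   0.        ,   1.        ]]), 'dist_coeffs': array([-0.05896184,  0.        ,  0.        ,  0.        ,  0.        ]), 'xyz': array([446.43090658,  89.57600751, 853.89569892]), 'orientation': array([-169.82224901,   -1.60565138,  -90.4863864 ])}
```

View pics/scene0.png

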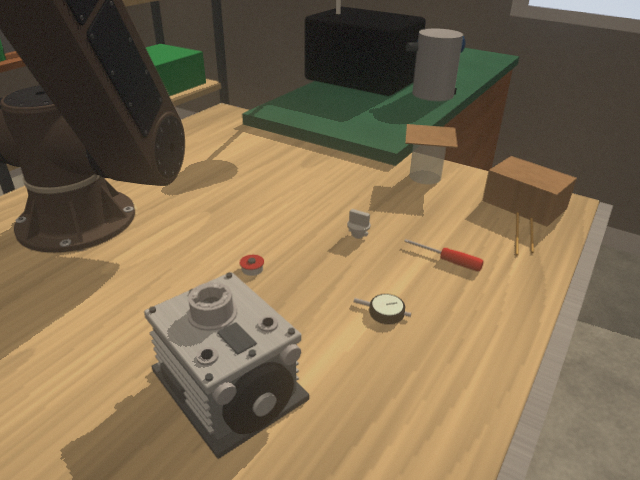

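View pics/top0.png

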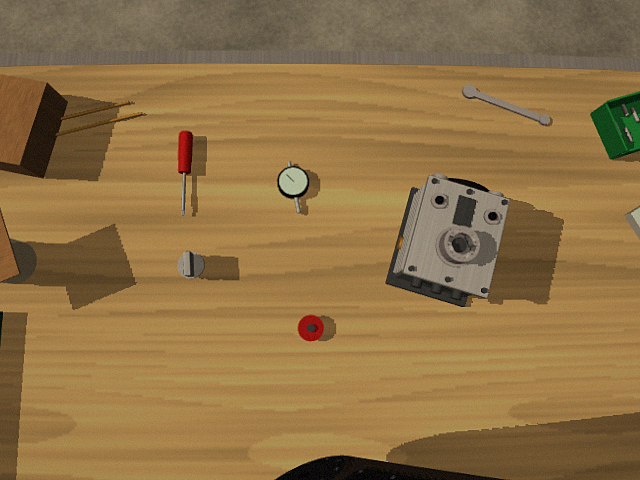

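The top view shows the cap near (190,264), pulley (311,328), gauge (293,182), screwdriver (185,170) and neck near (460,245). The scene view shows the cap near (359,225) and the neck near (210,297). I'll zoom in on both.

```bash
cat > h.py <<'E'
import numpy as np, cv2
from scipy.spatial.transform import Rotation as R
from plant import imaging
def ray(n,px):
    c=imaging.get_calibration(n)
    u=cv2.undistortPoints(np.array(px,float).reshape(-1,1,2),c["intrinsics"],c["dist_coeffs"]).reshape(-1,2)
    d=np.c_[u,np.ones(len(u))]@R.from_euler('xyz',c["orientation"],degrees=True).as_matrix().T
    return c["xyz"],d
def onz(n,px,z):
    o,d=ray(n,px); return o+d*((z-o[2])/d[:,2])[:,None]
def proj(n,P):
    c=imaging.get_calibration(n); M=R.from_euler('xyz',c["orientation"],degrees=True).as_matrix().T
    return cv2.projectPoints(np.array(P,float).reshape(-1,3),cv2.Rodrigues(M)[0],-M@c["xyz"],c["intrinsics"],c["dist_coeffs"])[0].reshape(-1,2)
def tri(pa,pb):
    o1,d1=ray("top",pa);o2,d2=ray("scene",pb);d1=d1[0]/np.linalg.norm(d1);d2=d2[0]/np.linalg.norm(d2)
    t=np.linalg.lstsq(np.c_[d1,-d2],o2-o1,rcond=None)[0]
    a=o1+d1*t[0];b=o2+d2*t[1];return (a+b)/2,np.linalg.norm(a-b)
E
python3 - <<'E'
from h import *
t=cv2.imread("pics/top0.png");s=cv2.imread("pics/scene0.png")
def z(im,x,y,w,h,k): return cv2.resize(im[y:y+h,x:x+w],None,fx=k,fy=k,interpolation=cv2.INTER_NEAREST)
cv2.imwrite("pics/a.png",np.hstack([z(t,170,244,40,40,10),z(s,340,202,40,40,10)]))
cv2.imwrite("pics/b.png",np.hstack([z(t,420,205,80,80,5),z(s,175,265,80,80,5)]))
E
```

```text
(no output)
```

View pics/a.png

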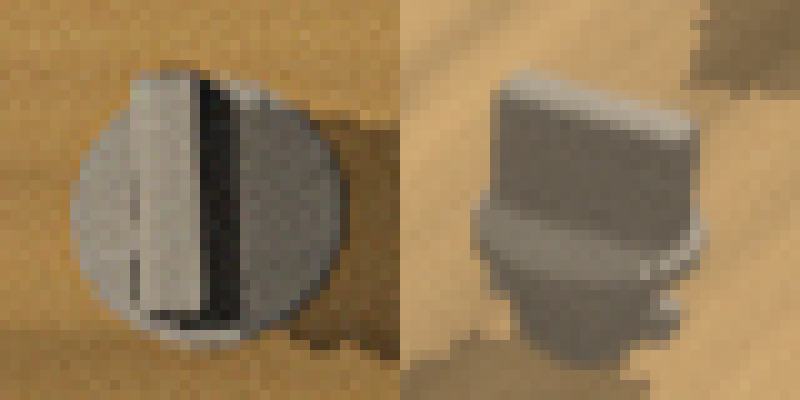

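View pics/b.png

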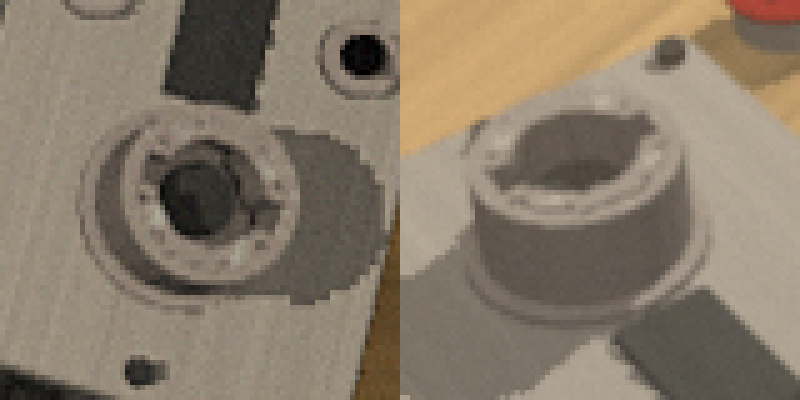

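The cap's bar top centre is at about top (187.1,263.2), its flange centre at (190.6,265.1), and the bar runs nearly along image rows. The neck rim centre is at about top (462,243.6). The slots show at top (451,237)/(473.5,247.5) and scene (193,301)/(225,290).

```bash
python3 - <<'E'
from h import *
np.set_printoptions(precision=1,suppress=True)
print("bar",onz("top",[[187.1,263.2]],58),"flange",onz("top",[[190.6,265.1]],30))
# bar ends top view, line direction
e=onz("top",[[186.9,251.6],[187.3,275.2]],58);print(e,np.linalg.norm(e[0]-e[1]),np.degrees(np.arctan2(*(e[1]-e[0])[[1,0]])))
# scene bar top ends (edges): top-face left end mid, right end mid 
e=onz("scene",[[351.0,209.9],[369.3,214.6]],58);print("scene",e,e.mean(0),np.linalg.norm(e[0]-e[1]),np.degrees(np.arctan2(*(e[1]-e[0])[[1,0]])))
print("tri bar",tri([187.1,263.2],[360.3,212.3]))
print("neck",onz("top",[[462.2,243.6]],157))
ns=onz("scene",[[210.9,295.9]],157);print("neck sc",ns)
print("tri",tri([462.2,243.6],[210.9,295.9]))
e=onz("top",[[451,236.6],[473.8,247.6]],157);print("slots",e,e.mean(0),np.linalg.norm(e[0]-e[1]),np.degrees(np.arctan2(*(e[1]-e[0])[[1,0]])))
e=onz("scene",[[193,301],[225,290]],157);print("slots",e,e.mean(0),np.linalg.norm(e[0]-e[1]),np.degrees(np.arctan2(*(e[1]-e[0])[[1,0]])))
# engine top corners screws? top face corners z=125
e=onz("top",[[430,174],[509,200],[487,298],[399,273]],125);print("eng",e,e.mean(0))
for i in range(4): d=e[(i+1)%4]-e[i];print(np.linalg.norm(d),np.degrees(np.arctan2(d[1],d[0])))
E
```

```text
bar [[539.4 286.1  58. ]] flange [[539.3 286.7  30. ]]
[[559.4 287.2  58. ]
 [518.9 285.   58. ]] 40.51643100397533 -176.86151406554836
scene [[522.3 283.2  58. ]
 [562.  287.7  58. ]] [542.1 285.4  58. ] 39.980600046315836 6.418349022881589
tri bar (array([540.5, 287.2,  56.2]), np.float64(2.1910796061417743))
neck [[ 555.8 -155.1  157. ]]
neck sc [[ 558.9 -156.3  157. ]]
tri (array([ 556.6, -155.2,  155.2]), np.float64(1.5488900568956068))
slots [[ 566.7 -138.3  157. ]
 [ 549.5 -172.9  157. ]] [ 558.1 -155.6  157. ] 38.64799599429592 -116.48104510697739
slots [[ 546.7 -176.5  157. ]
 [ 566.1 -137.   157. ]] [ 556.4 -156.8  157. ] 44.06483410428713 63.775738915219186
eng [[ 676.6 -120.2  125. ]
 [ 632.8 -249.8  125. ]
 [ 473.8 -201.   125. ]
 [ 514.5  -62.2  125. ]] [ 574.4 -158.3  125. ]
136.76196457584243 -108.64838501360975
166.3529850729353 162.94486414373924
144.59292307563993 73.66158641379636
172.14429250319623 -19.676305784806942
```

```bash
cat >> h.py <<'E'
from plant import bot
np.set_printoptions(precision=2,suppress=True)
def st():
    s=bot.sense(); M=R.from_euler('xyz',s["eef_rot"],degrees=True).as_matrix()
    print("t",round(s["time_s"],3),"tcp",s["tcp_pos"],"F",s["ft_force"],"T",s["torque"],"w",round(s["grip_width"],2),"q5,6",s["q"][[0,4,5]])
    print("x",M[:,0],"zdir",np.degrees(np.arctan2(M[1,2],M[0,2])))
    return s,M
def to(x,y,z):
    s,M=st(); print("shift cm", M.T@(np.array([x,y,z])-s["tcp_pos"])/10)
E
python3 -c "
from h import *
s,M=st();print(M)
for i in range(1): to(541,286,140)"
```

```text
t 0.1 tcp [ 278.42 -559.32  230.77] F [ 0.67 -0.52 -0.65] T [ 0.05 -0.    0.05] w 85.26 q5,6 [-69.59  62.55  -6.05]
x [-0.  0. -1.] zdir -63.53976642060632
[[-0.    0.9   0.45]
 [ 0.    0.45 -0.9 ]
 [-1.    0.   -0.  ]]
t 0.1 tcp [ 278.42 -559.32  230.77] F [ 0.67 -0.52 -0.65] T [ 0.05 -0.    0.05] w 85.26 q5,6 [-69.59  62.55  -6.05]
x [-0.  0. -1.] zdir -63.53976642060632
shift cm [  9.15  61.17 -63.97]
```

Call:
carry_out --series '[0, 0, 0, 0, 1.8, -1.17, 1, 0, 0, 0, 0, 3.63, -2.35, 1, 0, 0, 0, 0, 3.63, -2.35, 1, 0, 0, 0, 0, 3.63, -2.35, 1, 0, 0, 0, 0, 3.63, -2.35, 1, 0, 0, 0, 0, 3.63, -2.35, 1, 0, 0, 0, 0, 3.63, -2.35, 1, 0, 0, 0, 0, 3.63, -2.35, 1, 0, 0, 0, 0, 3.63, -2.35, 1, 0, 0, 0, 0, 3.63, -2.35, 1, 0, 0, 0, 0, 3.63, -2.35, 1, 0, 0, 0, 0, 1.8, -2.0, 1]' --squeeze 40

```text
time_s: 1.6
tcp_pos: [517.3, -140.3, 231.2]
eef_rot: [-174.2, 90.0, 122.4]
ft_force: [0.2, 0.3, -0.4]
grip_width: 85.3
```

Call:
carry_out --series '[0, 0, 0, 0, 1.94, -3.46, 1, 0, 0, 0, 0, 1.94, -3.46, 1, 0, 0, 0, 0, 1.94, -3.46, 1, 0, 0, 0, 0, 1.94, -3.46, 1, 0, 0, 0, 0, 1.94, -3.46, 1, 0, 0, 0, 0, 1.94, -3.46, 1, 0, 0, 0, 0, 1.94, -3.46, 1, 0, 0, 0, 0, 1.94, -3.46, 1, 0, 0, 0, 0, 1.94, -3.46, 1, 0, 0, 0, 0, 1.94, -3.46, 1, 0, 0, 0, 0, 1.94, -3.0, 1, 0, 0, 0, 0, 0, 0, 1]'

```text
time_s: 3.1
tcp_pos: [539.2, 291.1, 230.9]
eef_rot: [-115.1, 90.0, -178.4]
ft_force: [0.3, 0.1, -0.7]
grip_width: 85.5
```

Call:
carry_out --series '[7.4, 0, 0, 3, 0, 0, 1, 7.4, 0, 0, 3, 0, 0, 1, 7.2, 0, 0, 2, 0, 0, 1, 0, 0, 0, 0, 0, 0, 1]'

```text
time_s: 3.6
tcp_pos: [539.3, 288.0, 150.2]
eef_rot: [-70.0, 89.8, -155.5]
ft_force: [0.3, 0.0, 0.5]
grip_width: 85.3
```

```bash
python3 -c "
from h import *
to(541,286,140)
cv2.imwrite('pics/s1.png',imaging.grab_frame('scene')[:,:,::-1])"
```

```text
t 3.6 tcp [539.3  287.97 150.16] F [0.28 0.   0.53] T [ 0.02 -0.01 -0.05] w 85.29 q5,6 [ 21.92  51.96 107.43]
x [-0. -0. -1.] zdir -85.51196891566141
shift cm [1.02 0.16 0.21]
```

View pics/s1.png

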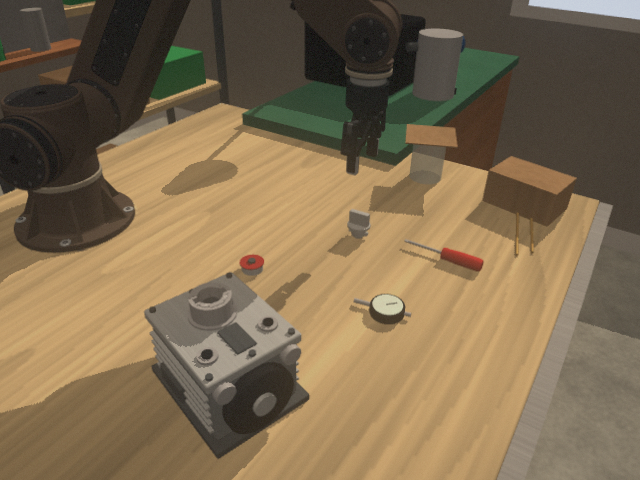

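Call:
carry_out --series '[0, 0, 0, 3, 0.16, 0.2, 1, 0, 0, 0, 3, 0, 0, 1, 0, 0, 0, 2, 0, 0, 1, 0, 0, 0, 1, 0, 0, 1, 0, 0, 0, 0, 0, 0, 1]'

```text
time_s: 4.28
tcp_pos: [542.3, 286.8, 61.7]
eef_rot: [81.0, 90.0, -4.5]
ft_force: [0.6, -0.7, 0.4]
grip_width: 84.6
```

```bash
python3 -c "
from h import *
to(541,286,33)
cv2.imwrite('pics/s2.png',imaging.grab_frame('scene')[100:340,200:520,::-1].repeat(2,0).repeat(2,1))"
```

```text
t 4.275 tcp [542.26 286.8   61.7 ] F [ 0.61 -0.69  0.37] T [0.01 0.   0.03] w 84.57 q5,6 [ 21.71  41.6  107.19]
x [ 0. -0. -1.] zdir -85.47833448208519
shift cm [ 2.87 -0.13  0.07]
```

View pics/s2.png

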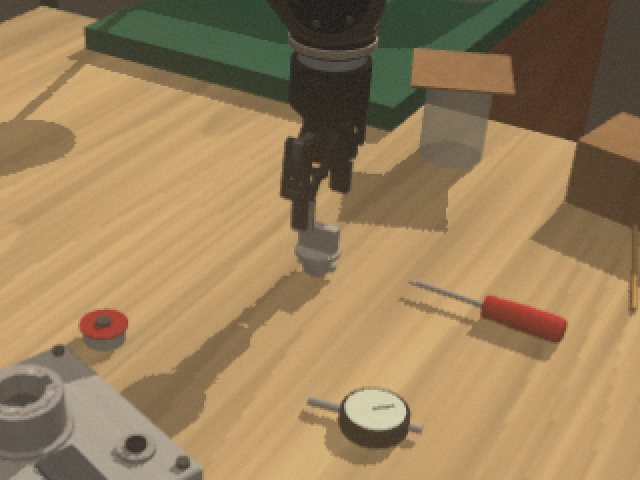

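The open fingers straddle the bar, as seen around (310,230) in the crop. I'll go down 2.8 cm and close.

Call:
carry_out --series '[0, 0, 0, 1.8, -0.1, 0.05, 1, 0, 0, 0, 1.0, 0, 0, 1, 0, 0, 0, 0, 0, 0, 0.2, 0, 0, 0, 0, 0, 0, -0.3, 0, 0, 0, 0, 0, 0, -0.5, 0, 0, 0, 0, 0, 0, -0.5]' --squeeze 50

```text
time_s: 5.08
tcp_pos: [541.3, 286.3, 33.6]
eef_rot: [95.3, 90.0, 9.7]
ft_force: [1.2, -0.7, 0.0]
grip_width: 21.5
```

```bash
python3 -c "
from h import *
to(541,286,33)
cv2.imwrite('pics/s3.png',imaging.grab_frame('scene')[160:320,270:470,::-1].repeat(4,0).repeat(4,1))"
```

```text
t 5.075 tcp [541.32 286.3   33.55] F [ 1.16 -0.66  0.01] T [-0.02  0.02  0.04] w 21.49 q5,6 [ 21.7   38.37 107.25]
x [ 0.  0. -1.] zdir -85.54041321514107
shift cm [ 0.06 -0.03  0.03]
```

View pics/s3.png

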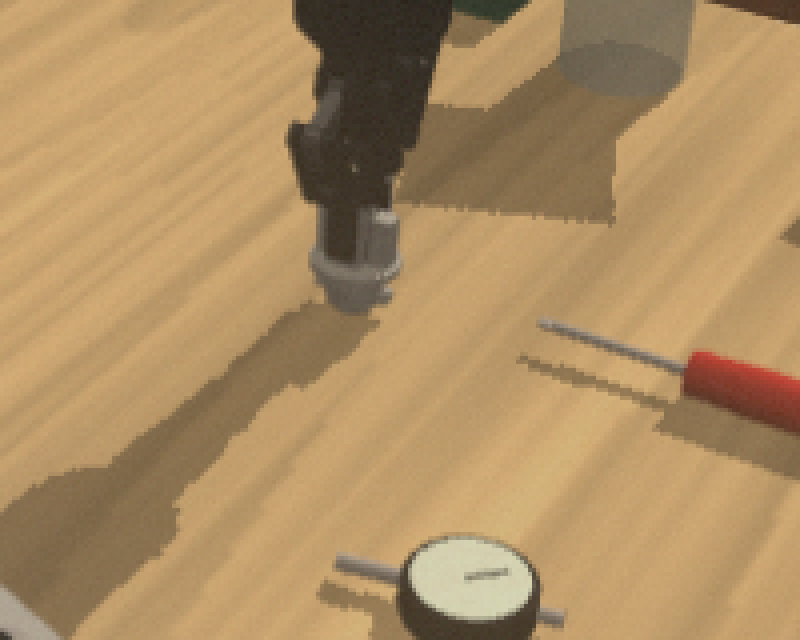

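Call:
carry_out --series '[0, 0, 0, 0, 0, 0, -0.7, 0, 0, 0, 0, 0, 0, -0.8, 0, 0, 0, 0, 0, 0, -1, 0, 0, 0, 0, 0, 0, -1]' --squeeze 80

```text
time_s: 5.62
tcp_pos: [541.3, 286.3, 33.6]
eef_rot: [97.8, 90.0, 12.3]
ft_force: [-0.6, 1.2, 5.2]
grip_width: 10.5
```

```bash
python3 -c "
from h import *
to(541,286,33)"
```

```text
t 5.625 tcp [541.32 286.31  33.58] F [-0.56  1.18  5.2 ] T [-0.13  0.14  0.01] w 10.49 q5,6 [ 21.7   38.37 107.24]
x [ 0.  0. -1.] zdir -85.53999671135203
shift cm [ 0.06 -0.03  0.03]
```

Call:
carry_out --series '[0, 0, 0, -0.5, 0, 0, -1, 0, 0, 0, -2, 0, 0, -1, 0, 0, 0, -4, 0, 0, -1, 0, 0, 0, -5, 0, 0, -1, 0, 0, 0, -5, 0, 0, -1, 0, 0, 0, -4.1, 0, 0, -1, 0, 0, 0, 0, 0, 0, -1]'

```text
time_s: 6.5
tcp_pos: [541.9, 286.6, 242.4]
eef_rot: [106.6, 89.7, 21.0]
ft_force: [-0.1, 0.3, -1.6]
grip_width: 10.5
```

```bash
python3 -c "
from h import *
st()
cv2.imwrite('pics/s4.png',imaging.grab_frame('scene')[:,:,::-1]);cv2.imwrite('pics/t4.png',imaging.grab_frame('top')[:,:,::-1])
p=proj('scene',[541,286,225])[0];print(p)
im=cv2.imread('pics/s4.png');x,y=map(int,p);cv2.imwrite('pics/s4c.png',cv2.resize(im[max(0,y-60):y+60,x-70:x+70],None,fx=5,fy=5))"
```

```text
t 6.5 tcp [541.94 286.6  242.41] F [-0.15  0.28 -1.64] T [-0.02  0.01  0.03] w 10.5 q5,6 [ 21.7   62.77 107.24]
x [ 0.01  0.   -1.  ] zdir -85.53810465967646
[364.74 134.19]
```

View pics/s4c.png

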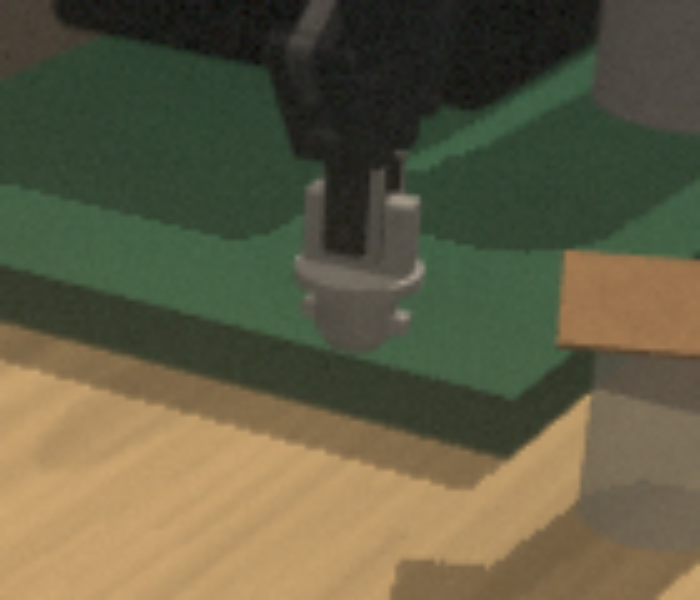

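Call:
carry_out --series '[0, 0, 0, 0, -0.16, 1.9, -1, 0, 0, 0, 0, -0.16, 4, -1, 0, 0, 0, 0, -0.16, 4, -1, 0, 0, 0, 0, -0.16, 4, -1, 0, 0, 0, 0, -0.16, 4, -1, 0, 0, 0, 0, -0.16, 4, -1, 0, 0, 0, 0, -0.16, 4, -1, 0, 0, 0, 0, -0.16, 4, -1, 0, 0, 0, 0, -0.16, 4, -1, 0, 0, 0, 0, -0.16, 4, -1, 0, 0, 0, 0, -0.16, 4, -1, 0, 0, 0, 0, -0.16, 2.32, -1]'

```text
time_s: 8.1
tcp_pos: [555.3, -158.5, 237.9]
eef_rot: [-108.8, 89.9, 165.5]
ft_force: [-0.6, 0.2, -1.0]
grip_width: 10.4
```

Call:
carry_out --series '[-9.87, 0, 0, 0, 0, 0, -1, -9.87, 0, 0, 0, 0, 0, -1, -9.87, 0, 0, 0, 0, 0, -1, -9.87, 0, 0, 0, 0, 0, -1, -9.87, 0, 0, 0, 0, 0, -1, -9.87, 0, 0, 0, 0, 0, -1, 0, 0, 0, 2, 0, 0, -1, 0, 0, 0, 0, 0, 0, -1]'

```text
time_s: 9.1
tcp_pos: [555.1, -156.4, 217.2]
eef_rot: [-174.1, 89.7, 159.5]
ft_force: [-0.3, -1.1, -1.7]
grip_width: 10.6
```

```bash
python3 -c "
from h import *
st()
for n in ('scene','top'): cv2.imwrite(f'pics/{n}5.png',imaging.grab_frame(n)[:,:,::-1])
to(557.3,-155.7,210)
t=cv2.imread('pics/top5.png');s=cv2.imread('pics/scene5.png')
cv2.imwrite('pics/c5.png',np.hstack([cv2.resize(a,(400,480),interpolation=1) for a in (t[175:295,410:510],s[215:335,160:260])]))"
```

```text
t 9.1 tcp [ 555.07 -156.38  217.24] F [-0.26 -1.13 -1.68] T [0.01 0.02 0.06] w 10.61 q5,6 [-22.29  58.05   4.08]
x [-0.  0. -1.] zdir -26.3636234120295
t 9.2 tcp [ 556.04 -156.51  218.97] F [ 0.63  0.3  -1.18] T [ 0.02  0.06 -0.02] w 10.64 q5,6 [-22.27  58.1    4.1 ]
x [-0.  0. -1.] zdir -26.35825903080629
shift cm [0.9  0.13 0.08]
```

View pics/c5.png

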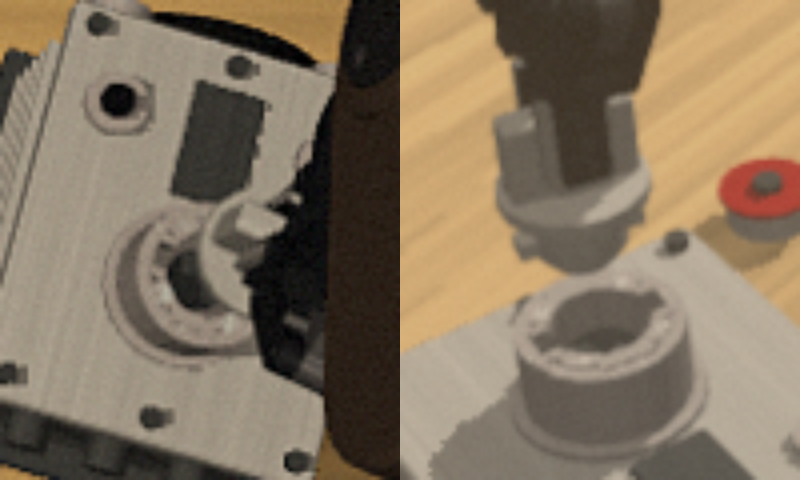

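```bash
python3 -c "
from h import *
print((proj('scene',[[556,-156.5,157],[556,-156.5,189],[556,-156.5,214],[556,-156.5,243],[566,-156.5,214],[556,-146.5,214]])-[160,215])*4+[400,0])
print((proj('top',[[556,-156.5,157],[556,-156.5,215],[556,-156.5,243]])-[410,175])*4)
st()
"
```

```text
[[596.52 320.82]
 [585.51 243.18]
 [576.52 179.44]
 [565.65 101.89]
 [600.56 190.11]
 [598.68 163.73]]
[[212.24 273.78]
 [267.4  247.96]
 [297.54 233.84]]
t 9.2 tcp [ 556.04 -156.51  218.97] F [ 0.63  0.3  -1.18] T [ 0.02  0.06 -0.02] w 10.64 q5,6 [-22.27  58.1    4.1 ]
x [-0.  0. -1.] zdir -26.35825903080629
```

```bash
python3 - <<'E'
from h import *
s=cv2.imread('pics/scene5.png')
def z(x,y,w,h,k):
    im=cv2.resize(s[y:y+h,x:x+w],None,fx=k,fy=k,interpolation=cv2.INTER_CUBIC)
    for i in range(0,w,5): cv2.line(im,(i*k,0),(i*k,6 if i%10 else 14),(0,0,255),1)
    for i in range(0,h,5): cv2.line(im,(0,i*k),(6 if i%10 else 14,i*k),(0,0,255),1)
    return im
cv2.imwrite('pics/d5.png',z(180,245,50,50,12)); cv2.imwrite('pics/d6.png',z(180,275,60,50,12))
E
```

```text
(no output)
```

View pics/d5.png

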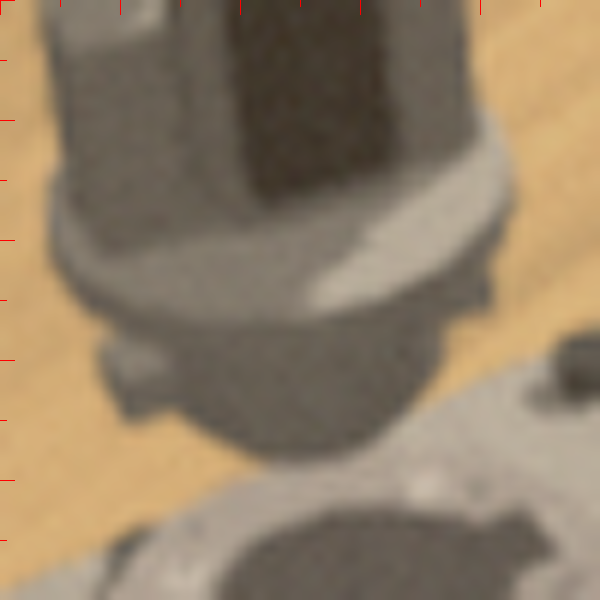

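View pics/d6.png

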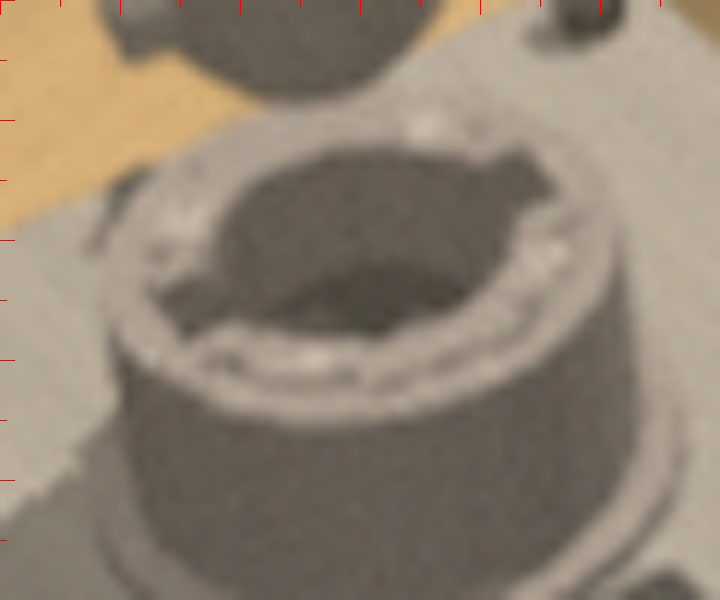

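```bash
python3 - <<'E'
from h import *
a=np.linspace(0,2*np.pi,721)
def circ(c,r,z): return np.c_[c[0]+r*np.cos(a),c[1]+r*np.sin(a),0*a+z]
c=(556.04,-156.5);u=218.97-33.6
def ext(P,o):
    p=(proj('scene',P)-o)*12; print(p.min(0),p.max(0))
ext(circ(c,24,u+30),[180,245]);ext(circ(c,24,u+25),[180,245]);ext(circ(c,10,u),[180,245])
print("bore",);ext(circ(c,16.5,157),[180,275]);ext(circ(c,28,157),[180,275])
d=np.array([np.cos(np.radians(63.64)),np.sin(np.radians(63.64))])
for sg in(1,-1): print("lug bottom",(proj('scene',np.r_[np.array(c)+sg*20.5*d,u+8])-[180,245])*12)
for sg in(1,-1): print("slot",(proj('scene',np.r_[np.array(c)+sg*22.5*d,157])-[180,275])*12)
print((proj('scene',[[556,-156.5,215],[566,-156.5,215],[556,-146.5,215]])*12))
# rim ellipse top view
E
```

```text
[51.21 34.56] [523.25 309.41]
[57.78 72.97] [527.69 349.02]
[224.75 338.85] [416.16 456.08]
bore
[195.32 146.03] [503.43 343.14]
[87.01 80.95] [610.05 415.69]
lug bottom [[494.73 277.99]]
lug bottom [[124.93 397.18]]
slot [[543.35 176.44]]
slot [[151.03 310.55]]
[[2448.46 3110.49]
 [2520.64 3142.48]
 [2515.   3063.4 ]]
```

The cap is held level, and the bar and lug line matches the slot line within 1–2°. The scene comparison asks for about +1.6/+1.1 mm, so I'll correct that and descend.

Call:
carry_out --series '[0, 0, 0, 1.0, 0.15, 0.1, -1, 0, 0, 0, 1.0, 0, 0, -1, 0, 0, 0, 0.5, 0, 0, -1, 0, 0, 0, 0, 0, 0, -1, 0, 0, 0, 0, 0, 0, -1, 0, 0, 0, 0, 0, 0, -1]'

```text
time_s: 9.95
tcp_pos: [558.1, -155.2, 194.6]
eef_rot: [0.2, 90.0, -26.1]
ft_force: [-0.2, -0.6, -1.4]
grip_width: 10.6
```

```bash
python3 -c "
from h import *
to(557.7,-155.4,185)
s=imaging.grab_frame('scene')
cv2.imwrite('pics/c6.png',cv2.resize(s[235:325,160:260,::-1],None,fx=7,fy=6.5))"
```

```text
t 9.95 tcp [ 558.1  -155.24  194.59] F [-0.18 -0.55 -1.43] T [-0.01 -0.03  0.  ] w 10.62 q5,6 [-22.08  54.94   4.25]
x [ 0. -0. -1.] zdir -26.320252807564113
shift cm [ 0.96 -0.03 -0.03]
```

View pics/c6.png

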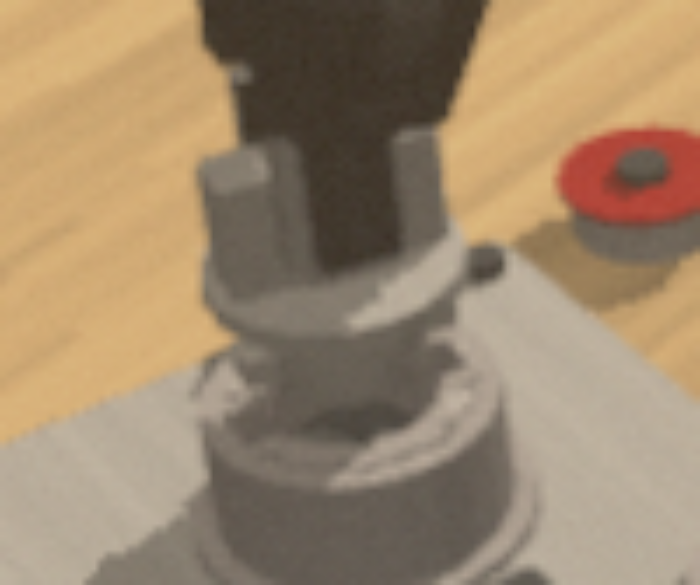

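Call:
carry_out --series '[0, 0, 0, 0.3, -0.02, -0.02, -1, 0, 0, 0, 0.3, 0, 0, -1, 0, 0, 0, 0, 0, 0, -1, 0, 0, 0, 0, 0, 0, -1]'

```text
time_s: 10.5
tcp_pos: [557.7, -155.3, 188.3]
eef_rot: [-66.1, 90.0, -92.4]
ft_force: [-0.2, 0.2, -1.4]
grip_width: 10.5
```

Call:
carry_out --series '[0, 0, 0, 0.2, 0, 0, -1, 0, 0, 0, 0, 0, 0, -1, 0, 0, 0, 0, 0, 0, -1]'

```text
time_s: 10.88
tcp_pos: [557.7, -155.3, 186.3]
eef_rot: [-34.4, 90.0, -60.7]
ft_force: [0.4, -0.4, -1.4]
grip_width: 10.7
```

```bash
python3 -c "
from h import *
st()"
```

```text
t 10.875 tcp [ 557.73 -155.31  186.33] F [ 0.36 -0.37 -1.39] T [0.   0.05 0.  ] w 10.69 q5,6 [-22.09  53.9    4.23]
x [ 0. -0. -1.] zdir -26.31921818864415
```

Call:
carry_out --series '[0, 0, 0, 0.2, 0, 0, -1, 0, 0, 0, 0, 0, 0, -1]'

```text
time_s: 11.12
tcp_pos: [557.7, -155.3, 184.2]
eef_rot: [-156.2, 90.0, 177.5]
ft_force: [0.2, -0.0, -1.7]
grip_width: 10.3
```

Call:
carry_out --series '[0, 0, 0, 0.15, 0, 0, -1, 0, 0, 0, 0, 0, 0, -1, 0, 0, 0, 0, 0, 0, -1]'

```text
time_s: 11.5
tcp_pos: [557.7, -155.3, 182.8]
eef_rot: [-37.8, 90.0, -64.1]
ft_force: [-0.3, -0.5, -1.9]
grip_width: 10.4
```

Call:
carry_out --series '[0, 0, 0, 0.1, 0, 0, -1, 0, 0, 0, 0, 0, 0, -1, 0, 0, 0, 0, 0, 0, -1]'

```text
time_s: 11.88
tcp_pos: [557.6, -155.2, 181.7]
eef_rot: [-165.6, 90.0, 168.1]
ft_force: [-0.9, 0.8, -1.4]
grip_width: 10.3
```

```bash
python3 -c "
from h import *
st()"
```

```text
t 11.875 tcp [ 557.6  -155.25  181.71] F [-0.9   0.75 -1.37] T [ 0.07  0.18 -0.01] w 10.27 q5,6 [-22.09  53.33   4.23]
x [-0.  0. -1.] zdir -26.322111639393217
```

Call:
carry_out --series '[0, 0, 0, 0.1, 0, 0, -1, 0, 0, 0, 0, 0, 0, -1, 0, 0, 0, 0, 0, 0, -1]'

```text
time_s: 12.25
tcp_pos: [557.6, -155.2, 180.7]
eef_rot: [-162.3, 90.0, 171.4]
ft_force: [-1.9, 0.5, -1.3]
grip_width: 10.4
```

```bash
python3 -c "
from h import *
st()"
```

```text
t 12.25 tcp [ 557.62 -155.25  180.7 ] F [-1.87  0.53 -1.31] T [0.12 0.27 0.02] w 10.35 q5,6 [-22.09  53.2    4.23]
x [-0.  0. -1.] zdir -26.31876134984651
```

Call:
carry_out --series '[0, 0, 0, 0, 0, -0.05, -1, 0, 0, 0, 0.1, 0, 0, -1, 0, 0, 0, 0, 0, 0, -1]'

```text
time_s: 12.62
tcp_pos: [557.4, -155.1, 179.8]
eef_rot: [-3.8, 90.0, -30.1]
ft_force: [-1.2, -0.2, -1.9]
grip_width: 10.7
```

```bash
python3 -c "
from h import *
st()"
```

```text
t 12.625 tcp [ 557.4  -155.13  179.8 ] F [-1.22 -0.19 -1.87] T [ 0.01 -0.02 -0.04] w 10.69 q5,6 [-22.09  53.02   4.23]
x [ 0. -0. -1.] zdir -26.3204011283082
```

Torques dropped to zero with the lugs in the slots. I'll go on toward the plate.

Call:
carry_out --series '[0, 0, 0, 0.15, 0, 0, -1, 0, 0, 0, 0, 0, 0, -1, 0, 0, 0, 0, 0, 0, -1]'

```text
time_s: 13.0
tcp_pos: [557.3, -155.1, 178.3]
eef_rot: [-21.3, 90.0, -47.6]
ft_force: [0.6, -0.7, -1.9]
grip_width: 10.7
```

Call:
carry_out --series '[0, 0, 0, 0.15, 0, 0, -1, 0, 0, 0, 0, 0, 0, -1, 0, 0, 0, 0, 0, 0, -1]'

```text
time_s: 13.38
tcp_pos: [557.4, -155.1, 177.0]
eef_rot: [-8.0, 90.0, -34.3]
ft_force: [0.3, -1.3, 1.3]
grip_width: 10.7
```

```bash
python3 -c "
from h import *
st()"
```

```text
t 13.375 tcp [ 557.37 -155.13  176.96] F [ 0.27 -1.33  1.32] T [-0.08 -0.14 -0.01] w 10.66 q5,6 [-22.09  52.65   4.23]
x [ 0. -0. -1.] zdir -26.321014018345984
```

The plate is met at about 177.3, so lug clearance should come at TCP z ≤168.4 and flange contact at about 165.4. I'll push on to 167.

Call:
carry_out --series '[0, 0, 0, 0.2, 0, 0, -1, 0, 0, 0, 0.2, 0, 0, -1, 0, 0, 0, 0, 0, 0, -1, 0, 0, 0, 0, 0, 0, -1]'

```text
time_s: 13.88
tcp_pos: [557.4, -155.1, 172.9]
eef_rot: [-9.3, 90.0, -35.6]
ft_force: [0.2, 0.4, 2.4]
grip_width: 10.7
```

```bash
python3 -c "
from h import *
st()"
```

```text
t 13.875 tcp [ 557.37 -155.1   172.85] F [0.24 0.44 2.43] T [-0.03 -0.12  0.05] w 10.67 q5,6 [-22.09  52.14   4.23]
x [ 0. -0. -1.] zdir -26.319699877508857
```

Call:
carry_out --series '[0, 0, 0, 0.2, 0, 0, -1, 0, 0, 0, 0.2, 0, 0, -1, 0, 0, 0, 0.1, 0, 0, -1, 0, 0, 0, 0, 0, 0, -1, 0, 0, 0, 0, 0, 0, -1]'

```text
time_s: 14.5
tcp_pos: [557.4, -155.1, 168.0]
eef_rot: [-3.3, 90.0, -29.6]
ft_force: [-0.8, 0.6, 6.5]
grip_width: 10.5
```

Call:
carry_out --series '[0, 0, 0, 0.1, 0, 0, -1, 0, 0, 0, 0, 0, 0, -1, 0, 0, 0, 0, 0, 0, -1]'

```text
time_s: 14.88
tcp_pos: [557.4, -155.1, 167.0]
eef_rot: [-4.0, 90.0, -30.4]
ft_force: [-0.4, 0.4, 7.0]
grip_width: 10.2
```

```bash
python3 -c "
from h import *
st()"
```

```text
t 14.875 tcp [ 557.37 -155.11  167.  ] F [-0.37  0.42  6.96] T [-0.03  0.03 -0.01] w 10.22 q5,6 [-22.09  51.38   4.23]
x [ 0. -0. -1.] zdir -26.321181836839397
```

Call:
carry_out --series '[4, 0, 0, 0, 0, 0, -1, 4, 0, 0, 0, 0, 0, -1, 4, 0, 0, 0, 0, 0, -1, 0, 0, 0, 0, 0, 0, -1]'

```text
time_s: 15.38
tcp_pos: [557.4, -155.1, 167.1]
eef_rot: [10.3, 90.0, -28.1]
ft_force: [-0.7, 0.1, 5.9]
grip_width: 10.5
```

```bash
python3 -c "
from h import *
st()"
```

```text
t 15.375 tcp [ 557.45 -155.14  167.05] F [-0.69  0.14  5.91] T [-0.   -0.02 -0.07] w 10.5 q5,6 [-22.09  51.38  16.3 ]
x [ 0. -0. -1.] zdir -38.38109208654473
```

Call:
carry_out --series '[5, 0, 0, 0, 0, 0, -1, 5, 0, 0, 0, 0, 0, -1, 5, 0, 0, 0, 0, 0, -1, 5, 0, 0, 0, 0, 0, -1, 5, 0, 0, 0, 0, 0, -1, 5, 0, 0, 0, 0, 0, -1, 5, 0, 0, 0, 0, 0, -1, 0, 0, 0, 0, 0, 0, -1]'

```text
time_s: 16.38
tcp_pos: [557.4, -155.1, 167.0]
eef_rot: [46.0, 90.0, -27.4]
ft_force: [0.1, 0.4, 6.9]
grip_width: 10.3
```

```bash
python3 -c "
from h import *
st()"
```

```text
t 16.375 tcp [ 557.43 -155.12  167.01] F [0.1  0.39 6.92] T [-0.03 -0.03 -0.06] w 10.25 q5,6 [-22.09  51.38  51.31]
x [ 0. -0. -1.] zdir -73.39245728990169
```

Call:
carry_out --series '[5, 0, 0, 0, 0, 0, -1, 5, 0, 0, 0, 0, 0, -1, 5, 0, 0, 0, 0, 0, -1, 5, 0, 0, 0, 0, 0, -1, 5, 0, 0, 0, 0, 0, -1, 5, 0, 0, 0, 0, 0, -1, 5, 0, 0, 0, 0, 0, -1, 0, 0, 0, 0, 0, 0, -1]'

```text
time_s: 17.38
tcp_pos: [557.4, -155.2, 167.1]
eef_rot: [80.0, 90.0, -28.4]
ft_force: [-0.3, -0.7, 7.2]
grip_width: 10.4
```

```bash
python3 -c "
from h import *
st()"
```

```text
t 17.375 tcp [ 557.45 -155.15  167.05] F [-0.31 -0.67  7.15] T [-0.05  0.04 -0.04] w 10.43 q5,6 [-22.09  51.38  86.31]
x [ 0. -0. -1.] zdir -108.39443167376065
```

Call:
carry_out --series '[3, 0, 0, 0, 0, 0, -1, 3, 0, 0, 0, 0, 0, -1, 2, 0, 0, 0, 0, 0, -1, 0, 0, 0, 0, 0, 0, -1]'

```text
time_s: 17.88
tcp_pos: [557.4, -155.1, 167.0]
eef_rot: [88.1, 90.0, -28.3]
ft_force: [0.8, -1.1, 6.2]
grip_width: 10.6
```

```bash
python3 -c "
from h import *
st()"
```

```text
t 17.875 tcp [ 557.44 -155.13  167.02] F [ 0.77 -1.05  6.2 ] T [-0.04 -0.03 -0.  ] w 10.56 q5,6 [-22.09  51.38  94.26]
x [ 0. -0. -1.] zdir -116.34738357681277
```

Turned 90° with no torque. I'll raise it gently to feel whether the lugs enter the pockets; the expected stop is TCP ≈171.4, or 168.4 if they missed.

Call:
carry_out --series '[0, 0, 0, -0.2, 0, 0, -1, 0, 0, 0, 0, 0, 0, -1, 0, 0, 0, 0, 0, 0, -1]'

```text
time_s: 18.25
tcp_pos: [557.4, -155.2, 168.9]
eef_rot: [86.9, 90.0, -29.4]
ft_force: [0.7, -0.4, 6.7]
grip_width: 10.2
```

Call:
carry_out --series '[0, 0, 0, -0.1, 0, 0, -1, 0, 0, 0, 0, 0, 0, -1, 0, 0, 0, 0, 0, 0, -1]'

```text
time_s: 18.62
tcp_pos: [557.4, -155.1, 169.9]
eef_rot: [88.5, 90.0, -27.8]
ft_force: [0.4, 0.1, 5.4]
grip_width: 10.9
```

```bash
python3 -c "
from h import *
st()"
```

```text
t 18.625 tcp [ 557.43 -155.14  169.91] F [0.36 0.12 5.44] T [-0.13 -0.08 -0.07] w 10.93 q5,6 [-22.09  51.75  94.24]
x [ 0. -0. -1.] zdir -116.32369277353837
```

Call:
carry_out --series '[0, 0, 0, -0.1, 0, 0, -1, 0, 0, 0, 0, 0, 0, -1, 0, 0, 0, 0, 0, 0, -1]'

```text
time_s: 19.0
tcp_pos: [557.4, -155.1, 170.8]
eef_rot: [84.2, 90.0, -32.1]
ft_force: [1.5, -0.7, 5.1]
grip_width: 10.3
```

```bash
python3 -c "
from h import *
st()"
```

```text
t 19.0 tcp [ 557.38 -155.14  170.85] F [ 1.49 -0.74  5.12] T [-0.14 -0.25 -0.05] w 10.26 q5,6 [-22.09  51.88  94.23]
x [ 0. -0. -1.] zdir -116.32242717018684
```

Call:
carry_out --series '[0, 0, 0, 0, 0, 0, -0.7, 0, 0, 0, 0, 0, 0, -0.5, 0, 0, 0, 0, 0, 0, -0.3, 0, 0, 0, 0, 0, 0, -0.2]' --squeeze 20

```text
time_s: 19.5
tcp_pos: [557.1, -155.0, 170.6]
eef_rot: [-72.6, 90.0, 171.1]
ft_force: [-0.5, 0.3, -0.0]
grip_width: 34.2
```

```bash
python3 -c "
from h import *
st()
s=imaging.grab_frame('scene')
cv2.imwrite('pics/c7.png',cv2.resize(s[235:325,160:260,::-1],None,fx=7,fy=6.5))"
```

```text
t 19.5 tcp [ 557.14 -155.03  170.64] F [-0.51  0.29 -0.04] T [ 0.04  0.01 -0.02] w 34.15 q5,6 [-22.09  51.89  94.23]
x [-0.  0. -1.] zdir -116.32056239766335
```

View pics/c7.png

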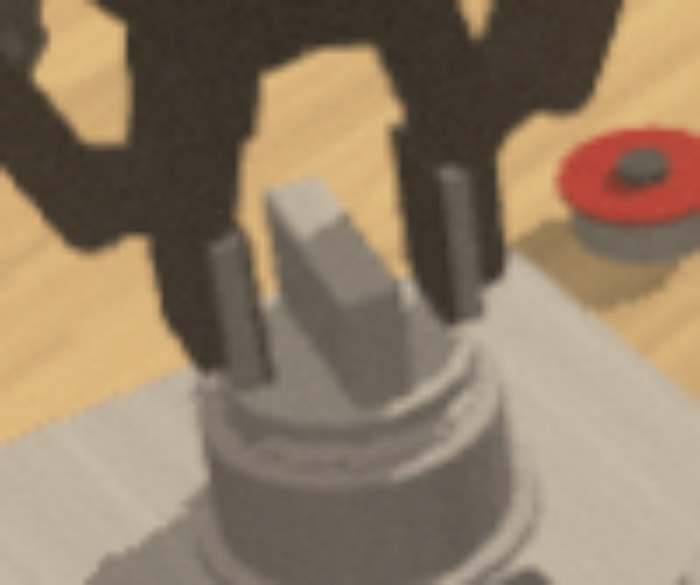

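The cap sits seated and level, with its flange just above the rim and the bar clear of the fingers. I'll open a bit more, retreat straight up, then check.

Call:
carry_out --series '[0, 0, 0, -1, 0, 0, 0, 0, 0, 0, -3, 0, 0, 0.2, 0, 0, 0, -5, 0, 0, 0.5, 0, 0, 0, -5, 0, 0, 0.5, 0, 0, 0, -2, 0, 0, 0.5, 0, 0, 0, 0, 0, 0, 0.5]'

```text
time_s: 20.3
tcp_pos: [557.4, -155.1, 332.7]
eef_rot: [92.8, 89.8, -23.5]
ft_force: [0.4, -1.2, -0.2]
grip_width: 64.2
```

Call:
carry_out --series '[0, 0, 0, 0, -5, 0, 0.5, 0, 0, 0, 0, -5, 0, 0.5, 0, 0, 0, 0, -4, 0, 0.5, 0, 0, 0, 0, 0, 0, 0.5, 0, 0, 0, 0, 0, 0, 0.5]'

```text
time_s: 20.92
tcp_pos: [432.1, -93.1, 330.4]
eef_rot: [-68.9, 90.0, 174.8]
ft_force: [-0.6, 0.3, 0.8]
grip_width: 64.2
```

```bash
python3 - <<'E'
from h import *
st()
for n in ('scene','top'): cv2.imwrite(f'pics/{n}8.png',imaging.grab_frame(n)[:,:,::-1])
s=cv2.imread('pics/scene8.png');t=cv2.imread('pics/top8.png')
cv2.imwrite('pics/c8.png',np.hstack([cv2.resize(s[235:325,165:255],(400,400)),cv2.resize(t[195:285,420:510],(400,400))]))
E
```

```text
t 20.925 tcp [432.07 -93.12 330.41] F [-0.58  0.27  0.8 ] T [ 0.03 -0.02  0.01] w 64.17 q5,6 [-20.73  68.09  95.59]
x [-0.  0. -1.] zdir -116.32153174905372
```

View pics/c8.png

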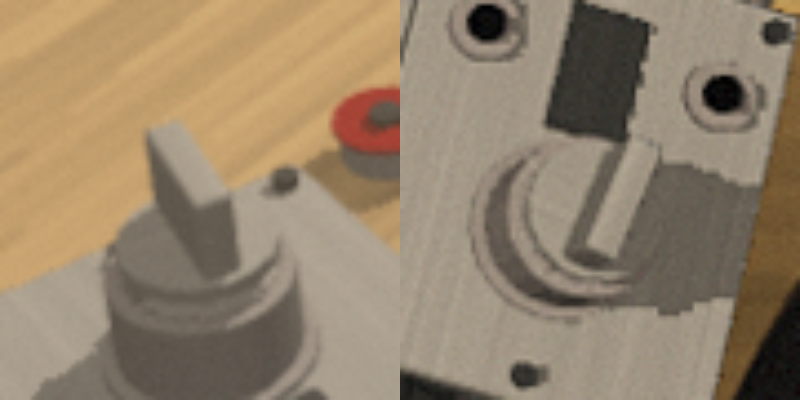

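View pics/scene8.png

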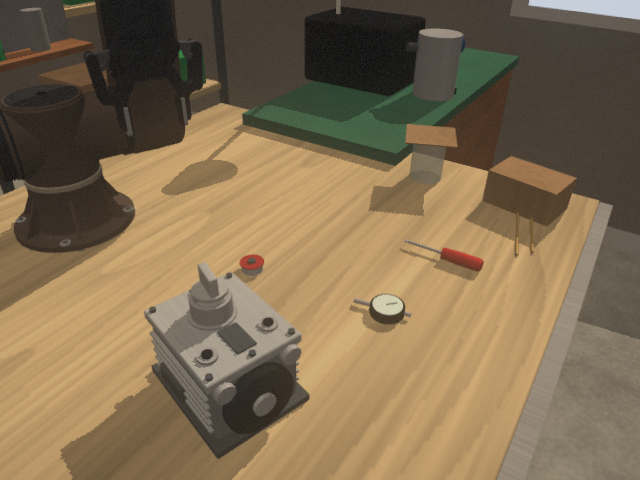

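```bash
python3 -c "
from h import *
print(tri([469.7,239.6],[207.75,271.45]))
b=np.array([557.4,-155.1])
for z in (193,196,202): print(z,proj('scene',np.r_[b,z]),proj('top',np.r_[b,z]))
e=onz('top',[[420+242/4.444,195+141/4.444],[420+199/4.444,195+254/4.444]],196);d=e[0]-e[1];print(e,np.linalg.norm(d),np.degrees(np.arctan2(d[1],d[0])))
a=cv2.imread('pics/top0.png').astype(int);c=cv2.imread('pics/top8.png').astype(int);df=abs(a-c).max(2)
for n,(x,y) in dict(gauge=(293,185),pulley=(311,328),screw=(185,172)).items(): print(n,df[y-45:y+45,x-20:x+20].max(),df[y-45:y+45,x-20:x+20].mean())
"
```

```text
(array([ 555.97, -153.5 ,  193.99]), np.float64(0.4816499591412942))
193 [[207.61 273.1 ]] [[470.35 238.62]]
196 [[207.35 271.21]] [[471.07 238.28]]
202 [[206.82 267.41]] [[472.54 237.58]]
[[ 574.45 -161.31  196.  ]
 [ 537.15 -144.45  196.  ]] 40.93591236745609 -24.320997762575445
gauge 27 12.780277777777778
pulley 25 12.784722222222221
screw 25 12.135555555555555
```

Bias-corrected, the bar top triangulates at 195.8 mm, against 196 for locked, 193 for not locked and 202 for sprung up. The bystanders are unchanged, so I'm handing in.

```bash
python3 -c "
from plant import sign_off
print(sign_off())"
```

```text
the job is handed in; nothing more can be done
None
```

The cap is locked and level in the filler neck, and the job was handed in at about 21 s of the 51 s allowed.

I gripped the cap by its bar, lined it up over the neck from both camera views and lowered it in small steps, watching the force. The lugs went into the slots with about 2 N of side contact, which a 0.5 mm shift cleared. I pushed the cap to about 23.5 mm below the mouth against roughly 8.5 N of spring, turned it 90° clockwise without reaching the stop, and let it rise into the pockets before letting go.

**Last checks:**
- **Locked height:** while still held, the cap rose past the height where missed lugs would have stopped it, with only spring force. After release, the bar top triangulated at 194.0 mm raw. Known points in the same views read about 1.8 mm low, so the corrected height is 195.8 mm, against 196 expected if locked (193 if not turned far enough, 202 if sprung up).
- **Bar angle:** the camera reads −24.3°, against about −26° commanded. That is inside the pocket's tolerance.
- **Gauge, pulley and screwdriver:** the before and after top pictures differ only by a small, even amount around each (mean 12 to 13 grey levels, maximum 27). I took that as noise, with no sign of movement.

No check failed. The one disagreement was between the cameras, which differed by about 3 mm on absolute positions; I averaged the two and corrected by feel.

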